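# Roll-test lamp stems and reject the one that lifts

## Task

One of the three lamp stems on the steel check plate is off centre: roll them along the plate towards the far rail to find the one whose tube rides up and down. Leave the two true ones lying snug against the far rail under the light, rolled there, not carried, and lay the bad one gently, without dropping it, in the red tray. Do not bump the light bar, and leave the other things where they stand.

Things in the scene. Friction and masses are not known exactly. Their poses are not given: they have to be found in the camera images.
- stem_a_mid (a point): One of three look-alike lamp stems. This point: middle of the tube, on its centre line; y along the tube, x and z turn as it rolls. Brass tube 28 mm thick, 104 mm long; two dark collars 44 mm across, 14 mm wide, 43 mm either side of the middle. 0.25 to 0.4 kg. It rolls on its collars; after a slow push (6 cm/s) it coasts on some 20 to 60 mm.
- stem_b_mid (a point): One of three look-alike lamp stems. This point: middle of the tube, on its centre line; y along the tube, x and z turn as it rolls. Size as stem_a. In a true stem the tube is centred in the collars: this point stays 22 mm over the plate as it rolls.
- stem_c_mid (a point): One of three look-alike lamp stems. This point: middle of the tube, on its centre line; y along the tube, x and z turn as it rolls. Size as stem_a. In the one bad stem (any of the three) the tube is 3.5 mm off the collars' centre: it starts at mid height and, once a turn (138 mm), goes 3.5 mm above and below, most at about 35 and 104 mm of travel.
- check_plate: Fixed level steel plate, 300 mm (x, the rolling direction) by 450 mm (y), 20 mm thick. Origin at the centre of its underside; x points away from the robot to the far rail. Stems start side by side about 140 mm apart, at x about -0.10, nearly parallel to y.
- rail_mid (a point): Far rail on the check plate: black rubber strip 14 mm high, 22 mm deep, nearly as wide as the plate, parallel to the plate's y. This point: middle of its near face's upper edge, at plate x = +0.122. A stem resting against it has its middle 22 mm nearer (plate x = +0.100).
- light_bar: Light fixed over the plate's far end, same origin and axes as the plate: bar across its whole width from x = +0.085 to +0.115, underside 123 mm over the plate; end posts at y = +-0.216. A tool pointing straight down cannot reach a stem at the rail: lean it back to the robot 25 to 45 degrees. A stem cannot be lifted out from under it, so judge stems in front of it.
- reject_tray: Fixed open red tray, 150 by 150 mm outside, 45 mm high, walls and floor 5 mm thick, left or right of the check plate. Origin at the centre of its underside, x and y along its sides.
- parts_tray: Fixed open blue tray of the same size on the other side of the check plate; not for stems. Origin at the centre of its underside.
- socket_cup: Bystander: black cylinder 40 mm across, 50 mm high, standing in the blue tray. Origin at the centre of its foot.
- finial: Bystander: small brass finial, 36 mm across, 58 mm high, standing on the table. Origin at the centre of its foot.
- mug: Bystander: blue mug, 80 mm across, 90 mm high. Origin at the centre of its foot.
- snowman: Bystander: white ceramic snowman, 90 mm across, 118 mm high. Origin at the centre of its foot.
- screwdriver: Bystander: screwdriver lying on the table to the robot's right, about 200 mm long, along its x.
- polish: Bystander: amber bottle, 56 mm across, 150 mm high. Origin at the centre of its foot.
Not all that is in view belongs to the job. Leave any purple look-alike of the part that bears stem_c_mid alone.

How it is judged (in metres and radians):
At the end, for the whole second after the job is handed in: One stem lies still in the red tray; the other two lie still against the far rail and are true: tube middle 22 mm above the plate (within 1.2 mm) and 22 mm from the rail's face (1.5 mm less to 2.5 mm more), parallel to the rail within 0.15 rad. The off-centre stem cannot lie so (((x of stem_a_mid in the frame of reject_tray between -0.065 and 0.065 m and y of stem_a_mid in the frame of reject_tray between -0.065 and 0.065 m and z of stem_a_mid in the frame of reject_tray below 0.045 m and linear speed of each of stem_a, stem_b, stem_c below 0.02 m/s and x of stem_b_mid in the frame of check_plate between 0.0975 and 0.1015 m and y of stem_b_mid in the frame of check_plate between -0.2 and 0.2 m and z of stem_b_mid in the frame of check_plate between 0.0408 and 0.0432 m and angle between the y axis of each of stem_b_mid, stem_c_mid and the y axis of check_plate, either way round below 0.15 rad and x of stem_c_mid in the frame of check_plate between 0.0975 and 0.1015 m and y of stem_c_mid in the frame of check_plate between -0.2 and 0.2 m and z of stem_c_mid in the frame of check_plate between 0.0408 and 0.0432 m) or (x of stem_b_mid in the frame of reject_tray between -0.065 and 0.065 m and y of stem_b_mid in the frame of reject_tray between -0.065 and 0.065 m and z of stem_b_mid in the frame of reject_tray below 0.045 m and linear speed of each of stem_b, stem_a, stem_c below 0.02 m/s and x of stem_a_mid in the frame of check_plate between 0.0975 and 0.1015 m and y of stem_a_mid in the frame of check_plate between -0.2 and 0.2 m and z of stem_a_mid in the frame of check_plate between 0.0408 and 0.0432 m and angle between the y axis of each of stem_a_mid, stem_c_mid and the y axis of check_plate, either way round below 0.15 rad and x of stem_c_mid in the frame of check_plate between 0.0975 and 0.1015 m and y of stem_c_mid in the frame of check_plate between -0.2 and 0.2 m and z of stem_c_mid in the frame of check_plate between 0.0408 and 0.0432 m) or (x of stem_c_mid in the frame of reject_tray between -0.065 and 0.065 m and y of stem_c_mid in the frame of reject_tray between -0.065 and 0.065 m and z of stem_c_mid in the frame of reject_tray below 0.045 m and linear speed of each of stem_c, stem_a, stem_b below 0.02 m/s and x of stem_a_mid in the frame of check_plate between 0.0975 and 0.1015 m and y of stem_a_mid in the frame of check_plate between -0.2 and 0.2 m and z of stem_a_mid in the frame of check_plate between 0.0408 and 0.0432 m and angle between the y axis of each of stem_a_mid, stem_b_mid and the y axis of check_plate, either way round below 0.15 rad and x of stem_b_mid in the frame of check_plate between 0.0975 and 0.1015 m and y of stem_b_mid in the frame of check_plate between -0.2 and 0.2 m and z of stem_b_mid in the frame of check_plate between 0.0408 and 0.0432 m))); the robot touches nothing.
It fails at once if a stem carried (over 15 mm off the plate) in under the light instead of being rolled ((z of stem_a_mid in the frame of check_plate between 0.057 and 0.13 m and x of stem_a_mid in the frame of check_plate between 0.06 and 0.13 m and y of stem_a_mid in the frame of check_plate between -0.2 and 0.2 m) or (z of stem_b_mid in the frame of check_plate between 0.057 and 0.13 m and x of stem_b_mid in the frame of check_plate between 0.06 and 0.13 m and y of stem_b_mid in the frame of check_plate between -0.2 and 0.2 m) or (z of stem_c_mid in the frame of check_plate between 0.057 and 0.13 m and x of stem_c_mid in the frame of check_plate between 0.06 and 0.13 m and y of stem_c_mid in the frame of check_plate between -0.2 and 0.2 m)).
It fails at once if a stem dropped into the red tray (moving faster than 0.7 m/s inside it) ((linear speed of stem_a above 0.7 m/s and z of stem_a_mid in the frame of reject_tray below 0.05 m and x of stem_a_mid in the frame of reject_tray between -0.07 and 0.07 m and y of stem_a_mid in the frame of reject_tray between -0.07 and 0.07 m) or (linear speed of stem_b above 0.7 m/s and z of stem_b_mid in the frame of reject_tray below 0.05 m and x of stem_b_mid in the frame of reject_tray between -0.07 and 0.07 m and y of stem_b_mid in the frame of reject_tray between -0.07 and 0.07 m) or (linear speed of stem_c above 0.7 m/s and z of stem_c_mid in the frame of reject_tray below 0.05 m and x of stem_c_mid in the frame of reject_tray between -0.07 and 0.07 m and y of stem_c_mid in the frame of reject_tray between -0.07 and 0.07 m)).
It fails at once if the light bar bumped (over 6 N) (contact force between anything else and light_bar above 6 N).
It fails at once if a bystander moved more than 30 mm (distance of any of finial, mug, snowman, screwdriver, polish, socket_cup from where it was at the start of the episode above 0.03 m).
It also fails if it takes over 72 s, if anything falls off the work surface, if the arm or the gripper's body presses on something with over 40 N, if the wrist force passes 120 N, or if a joint passes its speed limit or range.

## Robot

A 6-joint arm with a two-finger parallel gripper is mounted at the origin on the work surface. World frame = base frame: x ahead of the robot, y to its left, z up, the work surface at z = 0. Lengths are in m, angles in degrees, forces in N, time in s.
With the tool pointing down it reaches from about 0.375 to 0.9 m from the base axis. Payload 3.1 kg.
Tool frame: the origin (TCP) lies at the very end of the fingers, on their centre line; the grasp point (between the pads) lies 19 mm behind it (grip_depth is the z of the grasp point in the tool frame, in m); z points along the fingers, y is the line along which they close (so a half turn about z gives the same grasp; the last joint's range is limited). The gripper opens to 87 mm and grips with 3 to 60 N. Pads are 19 mm wide; open, the fingers measure 117 mm over their backs; the gripper's body (75 mm by 190 mm) begins 51 mm behind the grasp point.
Start: joints at [57.554, 30.224, 82.088, -0, 67.689, -10.227], TCP at [0.236, 0.579, 0.223] pointing down, gripper open.
Joint ranges: [-176.69, 176.69], [-43.24, 126.21], [12.49, 139.97], [-82, 262], [0, 151.66], [-163.58, 163.58]. Speed limits (degrees/s): [159.86, 159.86, 180, 180, 180, 180].

## Interface

Orientations are given as a 3x3 rotation matrix whose columns are the frame's x, y, z axes.
In Python, from rig import read_state, capture, camera_params, hand_in, grip_depth gives the robot as it stands.
- The arm moves only by the tool apply_moves, never from a script. Its argument "rows" is a list of rows, each an object of numbers: "x", "y", "z": the shift along the tool's x, y, z in mm; "rx", "ry", "rz": the turn, a rotation vector about the tool's x, y, z in units of 6 degrees (1.0 is 6 degrees); "claw": the closure in counts, from 0 (fully open) to 255 (shut). A call has 1 to 10 rows; each row is the pose to reach, as a shift and turn from the pose commanded when the call began, along the tool's axes at that moment; what a row does not reach only later rows make up. A row lasts 1/8 s, in which the tool goes at most 62.5 mm and 10.7 degrees, less where a joint would pass 70% of its speed; a pose out of reach is approached as far as the arm can. A call with a gripper value outside its range is refused whole. The fingers move at their own pace and stop on an object; the grip force is fixed at half the most. Time passes only in rows, so rows that repeat a pose let the fingers close. It gives the time, the measured TCP pose, the force, the opening and the grip force at its end, in the units of the state.
- read_state(): the state, without advancing time (a new reading comes with each control period).
- capture(name): name is "scene" or "top"; returns (picture, depth): 384x512x3 uint8, red, green, blue; 384x512 float32, m along the optical axis (not along the pixel's ray), 0 where there is no reading.
- camera_params(name): a dict with "fx", "fy", "cx", "cy" (pixels), "D" ([k1, k2, p1, p2, k3] as OpenCV has them; the pictures are not rectified), "xyz" and "orientation" of the camera in the world. Camera axes: x right, y up, looking along -z (the intrinsics and any distortion apply to the point x, -y, -z); pixel columns grow to the right and rows downward; lengths in m; the calibration is good to about 2 mm. A picture is of the moment at which its call begins. camera_params takes no time and is no camera call.
- hand_in(): hands the job in; it is judged then, once.
The state is a dict: "time_s": time; "joint_positions": joint angles; "qvel": joint speeds; "tau": joint torques, N m; "position": TCP position; "tcp_rot": TCP orientation; "force": force on the tool from outside, world axes, zero at the start; "moment": the same for the moment, N m; "opening": opening from 0.0 (shut) to 1.0 (fully open); "grasp_force": force on a finger pad.
Only numpy, scipy, OpenCV 4.12 (cv2) and the standard library are available. Lean on these libraries where they do the work, as an engineer would, in place of code of your own. Each camera call takes 0.05 s, during which the arm holds its last target. There are 200 camera calls.

## Working session

There is one attempt and no reset: what is moved stays moved. The work goes in short steps, Python scripts to look and compute and a tool call to move; the robot and the scene stay as the last step left them, time stands still between calls to the robot, and variables do not carry over. Pictures are saved under pics/ and viewed, at most 10 in all, crops included, and the job is handed in when it is done.

Besides the shell and the picture viewer there is one more tool, called as a command line: name --argument value ..., lists and objects as JSON in quotes. apply_moves: Moves the arm, as the interface text tells. Its arguments: {"type":"object","properties":{"rows":{"type":"array"}},"required":["rows"]}

```bash
ls; mkdir -p pics; python3 - <<'E'
from rig import *
import cv2,numpy as np
print(grip_depth if not callable(grip_depth) else grip_depth())
for n in("scene","top"):
    p,d=capture(n); cv2.imwrite(f"pics/{n}0.png",p[:,:,::-1]); np.savez(f"/tmp/{n}0.npz",p=p,d=d); print(camera_params(n))
s=read_state();print(s)
E
```

```text
pics
-0.0187
{'fx': 429.9604539601343, 'fy': 429.9604539601343, 'cx': 247.98503782113954, 'cy': 195.1652793416373, 'D': array([-0.02857336,  0.        ,  0.        ,  0.        ,  0.        ]), 'xyz': array([1.34634904, 0.33787572, 0.8943604 ]), 'orientation': array([[-0.4282379 , -0.58660155,  0.6873943 ],
       [ 0.90357776, -0.28858922,  0.31664411],
       [ 0.01263066,  0.75671321,  0.65362496]])}
{'fx': 369.65608210569644, 'fy': 369.65608210569644, 'cx': 251.26750039046775, 'cy': 194.11284707490492, 'D': array([-0.11788145,  0.        ,  0.        ,  0.        ,  0.        ]), 'xyz': array([ 0.38038777, -0.04935033,  1.18906523]), 'orientation': array([[ 2.95444735e-02,  9.95703200e-01, -8.77625271e-02],
       [-9.99558981e-01,  2.96932944e-02,  3.90423111e-04],
       [ 2.99470410e-03,  8.77122873e-02,  9.96141349e-01]])}
{'time_s': 0.1, 'joint_positions': array([ 5.75536967e+01,  3.02742204e+01,  8.21486952e+01, -1.12601675e-03,
        6.76888016e+01, -1.02273273e+01]), 'qvel': array([ 0.02582303, -0.08050954, -0.17761128, -0.03802541,  0.05528546,
        0.0011221 ]), 'tau': array([-3.35271106e-04, -4.40984702e+01, -1.77150357e+01,  6.34817686e-02,
        5.34209528e-02, -2.88836236e-05]), 'position': array([0.23596393, 0.57803907, 0.22166519]), 'tcp_rot': array([[-9.25748054e-01,  3.78139496e-01, -1.03075944e-03],
       [ 3.78140758e-01,  9.25746632e-01, -1.65520770e-03],
       [ 3.28322677e-04, -1.92207747e-03, -9.99998099e-01]]), 'force': array([0.2654602 , 0.11878118, 0.06740848]), 'moment': array([0.00828609, 0.01259626, 0.0534398 ]), 'grasp_force': 0.0, 'opening': 0.9957819654405986}
```

View pics/scene0.png

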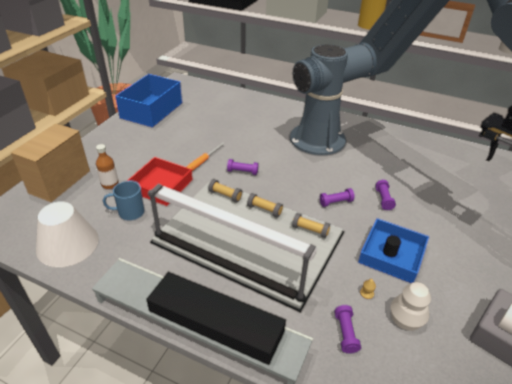

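View pics/top0.png

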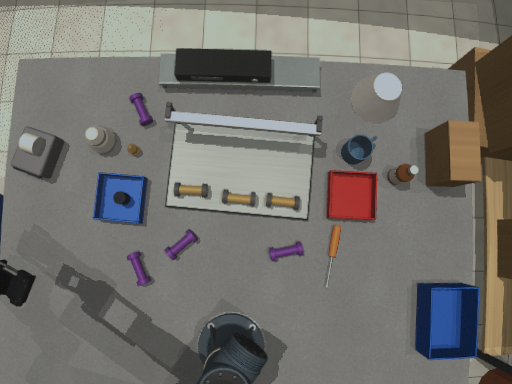

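The scene camera shows three brass stems at about (225,190), (265,205) and (311,225), with purple decoys around them. In the top view the stems are at (191,190), (239,198) and (283,201), the red tray is at (352,195), and the light bar runs along row 122.

```bash
cat > h.py <<'E'
from rig import *
import cv2,numpy as np
def rays(n,uv):
    c=camera_params(n);K=np.array([[c["fx"],0,c["cx"]],[0,c["fy"],c["cy"]],[0,0,1]])
    q=cv2.undistortPoints(np.array(uv,float).reshape(-1,1,2),K,c["D"])[:,0]
    return c["xyz"],np.c_[q[:,0],-q[:,1],-np.ones(len(q))]@c["orientation"].T
def onz(n,uv,z):
    o,r=rays(n,uv);return o+r*((z-o[2])/r[:,2])[:,None]
def deproj(n,uv,d):
    o,r=rays(n,uv);return o+r*np.asarray(d)[:,None]
def hsv(p):return cv2.cvtColor(p,cv2.COLOR_RGB2HSV)
def blobs(m,amin):
    k,l,st,c=cv2.connectedComponentsWithStats(m.astype(np.uint8))
    return [(np.argwhere(l==i)[:,::-1],st[i,4]) for i in range(1,k) if st[i,4]>amin]
E
python3 - <<'E'
from h import *
f={n:np.load(f"/tmp/{n}0.npz") for n in("scene","top")}
for n in f:
    p,d=f[n]["p"],f[n]["d"];H=hsv(p)
    roi=np.zeros(d.shape,bool)
    if n=="top": roi[170:217,168:312]=1
    else: roi[170:250,195:345]=1
    br=roi&(H[...,0]>10)&(H[...,0]<30)&(H[...,1]>90)&(H[...,2]>80)
    for uv,a in blobs(br,40):
        P=deproj(n,uv,d[uv[:,1],uv[:,0]]);c=onz(n,[uv.mean(0)],.05)[0]
        w,v=np.linalg.eigh(np.cov(P[:,:2].T)); ax=v[:,1]
        print(n,"brass",a,uv.mean(0).round(1),c.round(4),"ztop",np.percentile(P[:,2],[5,50,95]).round(4),"len",np.ptp(P[:,:2]@ax).round(3),"ang",np.degrees(np.arctan2(-ax[0],ax[1])).round(1))
p,d=f["top"]["p"],f["top"]["d"];H=hsv(p)
red=((H[...,0]<6)|(H[...,0]>174))&(H[...,1]>150)&(H[...,2]>80)
for uv,a in blobs(red,400):
    print("red",a,cv2.minAreaRect(onz("top",uv,.04)[:,:2].astype(np.float32)))
# plate: points by depth
vv,uu=np.mgrid[0:384,0:512];uv=np.c_[uu.ravel(),vv.ravel()];P=deproj("top",uv,d.ravel())
near=(np.abs(P[:,0]-.5)<.3)&(np.abs(P[:,1])<.35)&(d.ravel()>0)
m=(near&(P[:,2]>.012)&(P[:,2]<.028)).reshape(d.shape)
for q,a in blobs(m,2000):
    X=onz("top",q,.02)[:,:2];print("plate",a,cv2.minAreaRect(X.astype(np.float32)),np.median(deproj("top",q,d[q[:,1],q[:,0]])[:,2]))
m=(near&(P[:,2]>.13)&(P[:,2]<.18)).reshape(d.shape)
for q,a in blobs(m,200):
    Q=deproj("top",q,d[q[:,1],q[:,0]]);print("bar",a,cv2.minAreaRect(Q[:,:2].astype(np.float32)),np.percentile(Q[:,2],[5,50,95]))
E
```

```text
scene brass 179 [222.4 189.2] [ 0.4675 -0.1532  0.05  ] ztop [0.0412 0.0523 0.0576] len 0.077 ang -8.2
scene brass 205 [263.  203.5] [ 0.4726 -0.0156  0.05  ] ztop [0.0403 0.0522 0.0579] len 0.092 ang -9.4
scene brass 244 [309.5 224.6] [0.4963 0.137  0.05  ] ztop [0.0403 0.0523 0.0572] len 0.903 ang 105.4
top brass 185 [190.  189.4] [0.4898 0.1409 0.05  ] ztop [0.0488 0.0551 0.0589] len 0.244 ang -12.0
top brass 189 [238.5 198.3] [ 0.4666 -0.0108  0.05  ] ztop [0.0487 0.0541 0.0581] len 0.089 ang -10.2
top brass 184 [282.9 201. ] [ 0.4622 -0.1481  0.05  ] ztop [0.0476 0.0539 0.0585] len 0.135 ang 1.0
red 2052 ((0.4891453981399536, -0.3676951229572296), (0.1545240730047226, 0.15021629631519318), 88.63435363769531)
plate 10639 ((0.559211015701294, -0.010994598269462585), (0.4560175836086273, 0.2777206301689148), 86.82404327392578) 0.020161226073258876
bar 1895 ((0.6861528754234314, -0.019498750567436218), (0.4454900622367859, 0.053688712418079376), 86.39704132080078) [0.15508776 0.16689193 0.17582058]
```

```bash
python3 - <<'E'
from h import *
f={n:np.load(f"/tmp/{n}0.npz") for n in("scene","top")}
p,d=f["top"]["p"],f["top"]["d"];H=hsv(p)
def line(X):
    vx,vy,x0,y0=cv2.fitLine(X.astype(np.float32),cv2.DIST_HUBER,0,.001,.001).ravel();return np.array([x0,y0]),np.degrees(np.arctan2(vx,vy))
# plate near edge/sides in top: bright low-sat vs table
V=p.astype(int).min(2); g=cv2.GaussianBlur(V.astype(np.float32),(0,0),1)
gy=np.diff(g,axis=0); uv=[(u,np.argmin(gy[198:224,u])+198.5) for u in range(176,306)]
e,a=line(onz("top",uv,.02)[:,:2]);print("near edge",e,"slope deg",a)
for lo,hi,s in((158,182,1),(302,322,-1)):
    gx=s*np.diff(g,axis=1);uv=[(np.argmax(gx[v,lo:hi])+lo+.5,v) for v in range(150,200)]
    X=onz("top",uv,.02)[:,:2];print("side",np.median(X,0),line(X))
br=(H[...,0]>10)&(H[...,0]<30)&(H[...,1]>90)&(H[...,2]>80);roi=np.zeros(d.shape,bool);roi[170:217,168:312]=1
dark=(H[...,2]<75)&roi
for q,a in blobs(br&roi,40):
    c=q.mean(0);vv,uu=np.nonzero(dark);D=np.c_[uu,vv];D=D[np.hypot(*(D-c).T)<20]
    D=D[abs(D[:,0]-c[0])>8]
    X=onz("top",D,.05)[:,:2];L=X[D[:,0]<c[0]].mean(0);R=X[D[:,0]>c[0]].mean(0)
    print("stem",c,"collars",L.round(4),R.round(4),"sep",np.hypot(*(L-R)).round(3),"mid",((L+R)/2).round(4),"axis",np.degrees(np.arctan2(L[0]-R[0],L[1]-R[1])).round(2),"brass line",line(onz("top",q,.053)[:,:2]))
# rail in scene
q=f["scene"]["p"];Vs=hsv(q)[...,2]
m=(Vs<55);m2=np.zeros_like(m);m2[225:300,150:305]=m[225:300,150:305]
for b,a in blobs(m2,100):print("dark",a,b.min(0),b.max(0))
for u in (185,200,215,230,245,260,275):
    col=np.nonzero(m2[:,u])[0]; 
    print(u,col.min() if len(col) else None,col.max() if len(col) else None,len(col),onz("scene",[(u,col.min()-.5)],.034)[0].round(4) if len(col) else '')
x=cv2.resize(q[165:310,140:355],None,fx=3.6,fy=3.6,interpolation=cv2.INTER_CUBIC);cv2.imwrite("pics/crop1.png",x[:,:,::-1])
E
```

```text
near edge [ 0.42572042 -0.01727145] slope deg 3.6625223
side [0.53869155 0.21404245] (array([0.5314549 , 0.21451923], dtype=float32), np.float32(93.83684))
side [ 0.5519551  -0.23449224] (array([ 0.5521789, -0.2350018], dtype=float32), np.float32(93.13586))
stem [189.96216216 189.38918919] collars [0.4874 0.1807] [0.4859 0.096 ] sep 0.085 mid [0.4867 0.1384] axis 1.06 brass line (array([0.48951808, 0.13878107], dtype=float32), np.float32(0.53866035))
stem [238.51322751 198.28042328] collars [0.4563 0.0287] [ 0.4544 -0.0509] sep 0.08 mid [ 0.4553 -0.0111] axis 1.34 brass line (array([ 0.46641976, -0.01087471], dtype=float32), np.float32(3.7973366))
stem [282.875      201.01630435] collars [ 0.4526 -0.1051] [ 0.4556 -0.1882] sep 0.083 mid [ 0.4541 -0.1467] axis -2.07 brass line (array([ 0.4620245 , -0.14786185], dtype=float32), np.float32(5.7626553))
dark 1065 [156 232] [304 299]
dark 118 [195 262] [276 299]
dark 1198 [150 273] [233 299]
185 242 299 30 [ 0.6912 -0.15    0.034 ]
200 249 299 23 [ 0.6953 -0.1006  0.034 ]
215 256 299 17 [ 0.6994 -0.0528  0.034 ]
230 262 299 12 [ 0.7003 -0.008   0.034 ]
245 269 286 10 [0.7042 0.0371 0.034 ]
260 276 292 9 [0.7081 0.0809 0.034 ]
275 283 299 8 [0.7118 0.1234 0.034 ]
```

View pics/crop1.png

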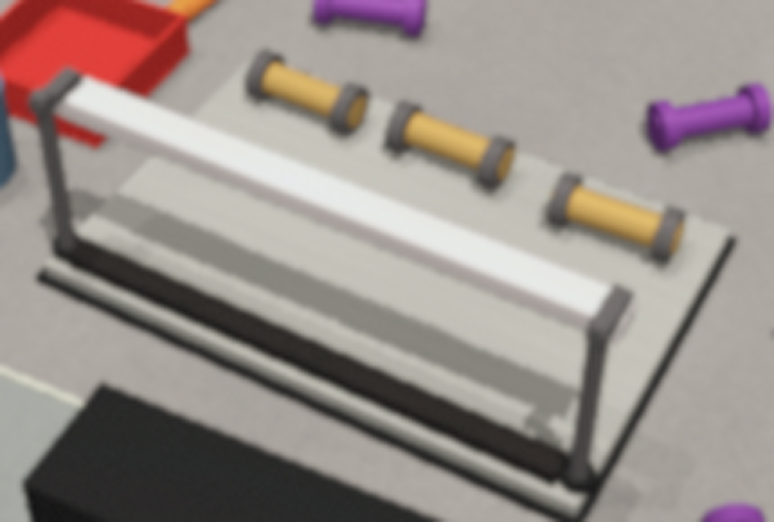

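The crop shows the rail's near upper edge, the light bar in front of it, and the stems well clear. The plate measures yawed about -3.8° with its origin near (0.577, -0.012), consistent across the near edge, the sides and the rail. Next I'll write a helper that converts a target pose into tool-axis numbers.

```bash
cat >> h.py <<'E'
from scipy.spatial.transform import Rotation as Ro
O=np.array([.577,-.012]);A=np.radians(-3.8);X=np.array([np.cos(A),np.sin(A)]);Y=np.array([-np.sin(A),np.cos(A)])
def w(px,py):return O+px*X+py*Y
def pl(xy):return np.array([(xy-O)@X,(xy-O)@Y])
def plan(*tg):   # (plate x, plate y, world z, lean deg, extra yaw deg)
    s=read_state();R=np.array(s["tcp_rot"]);p=s["position"]
    print("t",s["time_s"],"plate pos",pl(p[:2]).round(4),p[2].round(4),"F",s["force"].round(1),"open",round(s["opening"],3))
    for px,py,z,lean,yaw in tg:
        B=np.c_[[-1,0,0],[0,1,0],[0,0,-1]]
        T=Ro.from_euler("z",-3.8+yaw,degrees=True)*Ro.from_matrix(B)*Ro.from_euler("y",-lean,degrees=True)
        d=R.T@(np.r_[w(px,py),z]-p)*1000;r=(Ro.from_matrix(R).inv()*T).as_rotvec(degrees=True)/6
        print((px,py,z,lean,yaw),"->",d.round(1),r.round(2))
def stems():     # brass tubes on the plate, both cameras
    for n in("top","scene"):
        p,d=capture(n);H=hsv(p);br=(H[...,0]>10)&(H[...,0]<30)&(H[...,1]>90)&(H[...,2]>80)
        for q,a in blobs(br,40):
            P=deproj(n,q,d[q[:,1],q[:,0]]);c=onz(n,[q.mean(0)],.05)[0];k=pl(c[:2])
            if abs(k[0])<.15 and abs(k[1])<.22:
                ax=cv2.fitLine(onz(n,q,.053)[:,:2].astype(np.float32),cv2.DIST_HUBER,0,.001,.001).ravel()
                t=(P[:,2]>.03)&(P[:,2]<.07);print(n,a,"plate",k.round(4),"z med/80/90",np.percentile(P[t,2],[50,80,90]).round(4),"ang",np.degrees(np.arctan2(ax[0],ax[1])).round(1)-3.8)
E
python3 - <<'E'
from h import *
stems();k=pl(np.array([.4893,.139]))
plan((k[0]-.045,k[1],.12,0,0),(k[0]-.045,k[1],.037,0,0))
E
```

```text
top 186 plate [-0.0972  0.147 ] z med/80/90 [0.0544 0.0566 0.0576] ang -3.7
top 187 plate [-0.1101 -0.0062] z med/80/90 [0.0544 0.0569 0.0578] ang 0.10000014
top 184 plate [-0.1055 -0.1434] z med/80/90 [0.0534 0.0559 0.0572] ang 2.0000002
scene 180 plate [-0.0999 -0.1477] z med/80/90 [0.0528 0.0562 0.0572] ang 11.2
scene 204 plate [-0.104  -0.0107] z med/80/90 [0.0521 0.0559 0.0568] ang 8.0
scene 244 plate [-0.0904  0.1433] z med/80/90 [0.0519 0.0557 0.0569] ang 1.6000001
t 0.2 plate pos [-0.3793  0.5663] 0.2219 F [-0.7  0.9  0.3] open 0.998
(np.float64(-0.14251454772961275), np.float64(0.14485580064701956), 0.12, 0, 0) -> [-357.8 -324.9  102.3] [-0.01 -0.   -3.07]
(np.float64(-0.14251454772961275), np.float64(0.14485580064701956), 0.037, 0, 0) -> [-357.9 -324.8  185.3] [-0.01 -0.   -3.07]
```

apply_moves --rows '[{"x": -358, "y": -325, "z": 100, "rz": -3.07, "claw": 167}, {"x": -358, "y": -325, "z": 100, "rz": -3.07, "claw": 167}, {"x": -358, "y": -325, "z": 100, "rz": -3.07, "claw": 167}, {"x": -358, "y": -325, "z": 100, "rz": -3.07, "claw": 167}, {"x": -358, "y": -325, "z": 100, "rz": -3.07, "claw": 167}, {"x": -358, "y": -325, "z": 100, "rz": -3.07, "claw": 167}, {"x": -358, "y": -325, "z": 100, "rz": -3.07, "claw": 167}, {"x": -358, "y": -325, "z": 100, "rz": -3.07, "claw": 167}, {"x": -358, "y": -325, "z": 150, "rz": -3.07, "claw": 167}, {"x": -358, "y": -325, "z": 185, "rz": -3.07, "claw": 167}]'

```text
validation failed for argument at $.ro...
```

```bash
python3 - <<'E'
from h import *
plan((-.0975-.025,.145,.037,0,0),(-.0975+.01,.145,.037,0,0))
E
```

```text
t 0.2 plate pos [-0.3793  0.5663] 0.2219 F [-0.7  0.9  0.3] open 0.998
(-0.1225, 0.145, 0.037, 0, 0) -> [-376.8 -318.3  185.2] [-0.01 -0.   -3.07]
(-0.08750000000000001, 0.145, 0.037, 0, 0) -> [-410.  -307.3  185.2] [-0.01 -0.   -3.07]
```

apply_moves --rows '[{"x": -358, "y": -325, "z": 100, "rx": 0, "ry": 0, "rz": -3.07, "claw": 167}, {"x": -358, "y": -325, "z": 100, "rx": 0, "ry": 0, "rz": -3.07, "claw": 167}, {"x": -358, "y": -325, "z": 100, "rx": 0, "ry": 0, "rz": -3.07, "claw": 167}, {"x": -358, "y": -325, "z": 100, "rx": 0, "ry": 0, "rz": -3.07, "claw": 167}, {"x": -358, "y": -325, "z": 100, "rx": 0, "ry": 0, "rz": -3.07, "claw": 167}, {"x": -358, "y": -325, "z": 100, "rx": 0, "ry": 0, "rz": -3.07, "claw": 167}, {"x": -358, "y": -325, "z": 100, "rx": 0, "ry": 0, "rz": -3.07, "claw": 167}, {"x": -358, "y": -325, "z": 100, "rx": 0, "ry": 0, "rz": -3.07, "claw": 167}, {"x": -358, "y": -325, "z": 150, "rx": 0, "ry": 0, "rz": -3.07, "claw": 167}, {"x": -358, "y": -325, "z": 185, "rx": 0, "ry": 0, "rz": -3.07, "claw": 167}]'

```text
time_s: 1.45
position: [0.4454, 0.1411, 0.0362]
tcp_rot: [[-0.998, 0.069, 0.0], [0.069, 0.998, 0.0], [-0.0, 0.0, -1.0]]
force: [0.0, -0.5, -0.3]
opening: 0.345
grasp_force: 0.0
```

apply_moves --rows '[{"x": -10, "y": 0, "z": 0, "rx": 0, "ry": 0, "rz": 0, "claw": 167}, {"x": -17, "y": 0, "z": 0, "rx": 0, "ry": 0, "rz": 0, "claw": 167}, {"x": -22, "y": 0, "z": 0, "rx": 0, "ry": 0, "rz": 0, "claw": 167}, {"x": -27, "y": 0, "z": 0, "rx": 0, "ry": 0, "rz": 0, "claw": 167}, {"x": -32, "y": 0, "z": 0, "rx": 0, "ry": 0, "rz": 0, "claw": 167}, {"x": -37, "y": 0, "z": 0, "rx": 0, "ry": 0, "rz": 0, "claw": 167}, {"x": -42, "y": 0, "z": 0, "rx": 0, "ry": 0, "rz": 0, "claw": 167}, {"x": -47, "y": 0, "z": 0, "rx": 0, "ry": 0, "rz": 0, "claw": 167}, {"x": -50, "y": 0, "z": 0, "rx": 0, "ry": 0, "rz": 0, "claw": 167}, {"x": -52, "y": 0, "z": 0, "rx": 0, "ry": 0, "rz": 0, "claw": 167}]'

```text
time_s: 2.7
position: [0.4969, 0.1389, 0.0375]
tcp_rot: [[-0.998, 0.066, -0.0], [0.066, 0.998, -0.0], [0.0, -0.0, -1.0]]
force: [1.5, 1.1, -0.2]
opening: 0.349
grasp_force: 0.0
```

```bash
python3 - <<'E'
from h import *
stems();plan((-.11,-.008,.1,0,0));p,d=capture("scene");cv2.imwrite("pics/s1.png",cv2.resize(p[150:270,180:380],None,fx=4,fy=4)[:,:,::-1])
E
```

```text
top 189 plate [-0.1102 -0.0061] z med/80/90 [0.0535 0.0563 0.0574] ang 0.0
top 184 plate [-0.1055 -0.1434] z med/80/90 [0.0538 0.056  0.0573] ang 2.0000002
scene 178 plate [-0.1   -0.148] z med/80/90 [0.0524 0.0556 0.0568] ang 14.900001
scene 206 plate [-0.1042 -0.0101] z med/80/90 [0.0528 0.0554 0.0565] ang 3.8999999
scene 264 plate [-0.0576  0.1445] z med/80/90 [0.0522 0.0552 0.0566] ang 1.3999999
t 2.8 plate pos [-0.0899  0.1452] 0.0375 F [-0.2 -0.3 -0.2] open 0.345
(-0.11, -0.008, 0.1, 0, 0) -> [  20.1 -153.2  -62.5] [ 0.  0. -0.]
```

View pics/s1.png

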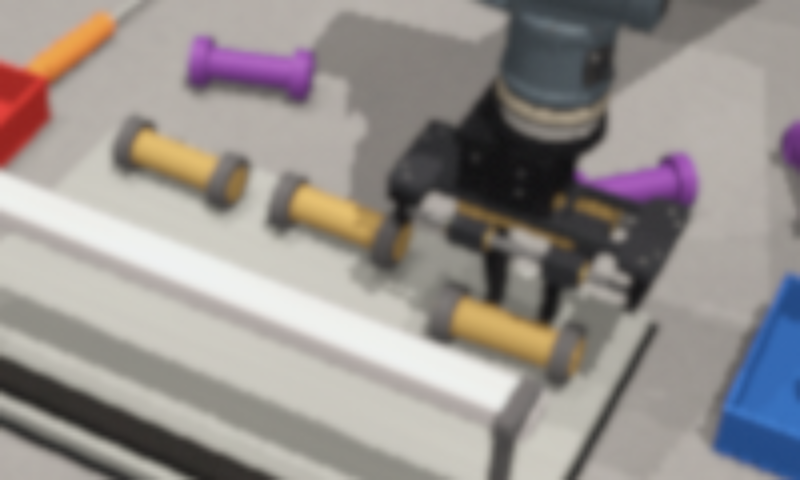

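The crop shows stem 1 sitting straight at (510,335), with the fingers just behind it. It travelled 33 mm and its height didn't change (52.2 mm against 51.9 mm), so it's true. I'll roll it on with the tool leaned back.

apply_moves --rows '[{"x": 0, "y": 0, "z": -3, "rx": 0, "ry": -1.7, "rz": 0, "claw": 167}, {"x": -3, "y": 0, "z": -3, "rx": 0, "ry": -3.4, "rz": 0, "claw": 167}, {"x": -9, "y": 0, "z": -3, "rx": 0, "ry": -5.1, "rz": 0, "claw": 167}, {"x": -16, "y": 0, "z": -3, "rx": 0, "ry": -5.8, "rz": 0, "claw": 167}, {"x": -24, "y": 0, "z": -3, "rx": 0, "ry": -5.8, "rz": 0, "claw": 167}, {"x": -33, "y": 0, "z": -3, "rx": 0, "ry": -5.8, "rz": 0, "claw": 167}, {"x": -42, "y": 0, "z": -3, "rx": 0, "ry": -5.8, "rz": 0, "claw": 167}, {"x": -51, "y": 0, "z": -3, "rx": 0, "ry": -5.8, "rz": 0, "claw": 167}, {"x": -59, "y": 0, "z": -3, "rx": 0, "ry": -5.8, "rz": 0, "claw": 167}, {"x": -67, "y": 0, "z": -3, "rx": 0, "ry": -5.8, "rz": 0, "claw": 167}]'

```text
time_s: 4.1
position: [0.593, 0.1454, 0.0806]
tcp_rot: [[-0.865, 0.073, 0.497], [0.058, 0.997, -0.045], [-0.498, -0.01, -0.867]]
force: [-0.8, -0.1, -0.2]
opening: 0.347
grasp_force: 0.0
```

```bash
python3 - <<'E'
from h import *
stems();plan((.06,.145,.040,35,0),(.0785,.145,.040,35,0))
E
```

```text
top 189 plate [-0.1102 -0.0059] z med/80/90 [0.0541 0.0567 0.0576] ang -0.29999995
top 184 plate [-0.1055 -0.1434] z med/80/90 [0.0536 0.0563 0.0574] ang 2.0000002
scene 178 plate [-0.1    -0.1481] z med/80/90 [0.0524 0.0556 0.0572] ang 11.5
scene 204 plate [-0.1039 -0.0101] z med/80/90 [0.0523 0.0552 0.0562] ang 4.0
t 4.2 plate pos [0.0061 0.1582] 0.0807 F [0.8 0.2 0.2] open 0.348
(0.06, 0.145, 0.04, 35, 0) -> [-26.4 -12.4  62.4] [-0.11 -0.84 -0.01]
(0.0785, 0.145, 0.04, 35, 0) -> [-42.5 -12.3  71.6] [-0.11 -0.84 -0.01]
```

```bash
python3 - <<'E'
from h import *
print(read_state()["joint_positions"].round(1))
a,_=capture("scene");b,_=capture("top")
x=np.hstack([cv2.resize(a[150:300,170:370],(400,300)),cv2.resize(b[100:250,150:350],(400,300))]);cv2.imwrite("pics/s2.png",x[:,:,::-1])
E
```

```text
[  6.1  37.4 112.3 -81.9   5.7   0.6]
```

View pics/s2.png

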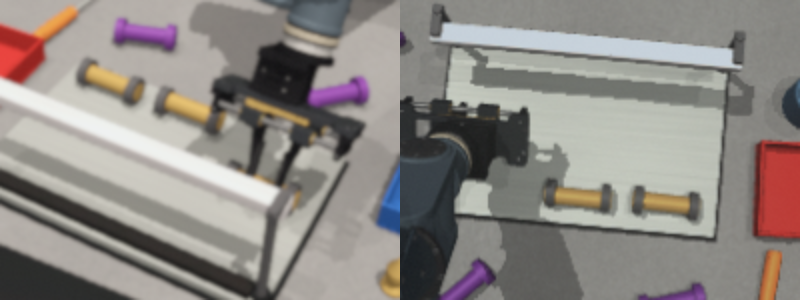

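The picture shows stem 1 beneath and ahead of the fingers at about (270,185) in the left half. The lean hit joint 4's limit and the wrist singularity, so the fingertip rode up over the stem. I'll back off upwards.

```bash
python3 - <<'E'
from h import *
plan((.006,.158,.13,30,0),(-.08,.145,.13,0,0),(-.09,.145,.13,0,0))
E
```

```text
t 4.3 plate pos [0.0052 0.1585] 0.0809 F [-0.7 -0.9 -0. ] open 0.345
(0.006, 0.158, 0.13, 30, 0) -> [-25.2  -0.9 -42.1] [-0.11 -0.01 -0.01]
(-0.08, 0.145, 0.13, 0, 0) -> [ 49.4 -14.5 -84.9] [-0.11  4.99 -0.04]
(-0.09, 0.145, 0.13, 0, 0) -> [ 58.  -14.5 -89.9] [-0.11  4.99 -0.04]
```

apply_moves --rows '[{"x": -25, "y": 0, "z": -42, "rx": 0, "ry": 0, "rz": 0, "claw": 167}, {"x": -10, "y": 0, "z": -60, "rx": 0, "ry": 0, "rz": 0, "claw": 167}, {"x": 15, "y": -10, "z": -70, "rx": -0.1, "ry": 2, "rz": 0, "claw": 167}, {"x": 40, "y": -14, "z": -85, "rx": -0.1, "ry": 4, "rz": 0, "claw": 167}, {"x": 50, "y": -14, "z": -85, "rx": -0.1, "ry": 5, "rz": 0, "claw": 167}, {"x": 50, "y": -14, "z": -85, "rx": -0.1, "ry": 5, "rz": 0, "claw": 167}, {"x": 50, "y": -14, "z": -85, "rx": -0.1, "ry": 5, "rz": 0, "claw": 167}]'

```text
time_s: 5.18
position: [0.5102, 0.1381, 0.1308]
tcp_rot: [[-0.997, 0.072, 0.006], [0.072, 0.997, 0.0], [-0.006, 0.001, -1.0]]
force: [-0.2, -0.1, 0.3]
opening: 0.346
grasp_force: 0.0
```

```bash
python3 - <<'E'
from h import *
print(read_state()["joint_positions"].round(1));stems();plan((-.08,.145,.13,0,0))
E
```

```text
[  3.   30.4 101.2  -0.   48.1 -82.9]
top 188 plate [-0.1101 -0.006 ] z med/80/90 [0.0541 0.0561 0.0568] ang -0.20000005
top 184 plate [-0.1055 -0.1434] z med/80/90 [0.0538 0.0558 0.0574] ang 2.0000002
scene 178 plate [-0.1    -0.1481] z med/80/90 [0.0528 0.0556 0.0569] ang 11.5
scene 207 plate [-0.1044 -0.0104] z med/80/90 [0.0526 0.0557 0.0568] ang 8.3
t 5.275 plate pos [-0.0814  0.1454] 0.1296 F [-0.8 -0.1  0.7] open 0.343
(-0.08, 0.145, 0.13, 0, 0) -> [-1.4 -0.4 -0.4] [-0.01  0.   -0.04]
```

Commands and measurements agree again. I'll move on to test stem 2, which also clears the top view of stem 1.

apply_moves --rows '[{"x": 40, "y": -60, "z": 0, "rx": 0, "ry": 0, "rz": 0, "claw": 167}, {"x": 74, "y": -110, "z": 0, "rx": 0, "ry": 0, "rz": 0, "claw": 167}, {"x": 74, "y": -151, "z": 20, "rx": 0, "ry": 0, "rz": 0, "claw": 167}, {"x": 74, "y": -151, "z": 70, "rx": 0, "ry": 0, "rz": 0, "claw": 167}, {"x": 74, "y": -151, "z": 93, "rx": 0, "ry": 0, "rz": 0, "claw": 167}, {"x": 74, "y": -151, "z": 93, "rx": 0, "ry": 0, "rz": 0, "claw": 167}]'

```text
time_s: 6.02
position: [0.4189, -0.0057, 0.036]
tcp_rot: [[-0.998, 0.069, -0.006], [0.069, 0.998, 0.002], [0.006, 0.001, -1.0]]
force: [0.0, 0.0, 0.1]
opening: 0.345
grasp_force: 0.0
```

```bash
python3 - <<'E'
from h import *
print(read_state()["joint_positions"].round(1),read_state()["position"]);stems();plan((-.155,-.006,.037,0,0))
E
```

```text
[ -16.1   36.7  119.4   -0.    24.2 -102.2] [ 0.41887154 -0.00569173  0.03598269]
top 186 plate [-0.0181  0.1494] z med/80/90 [0.054  0.0564 0.0577] ang -2.5
top 184 plate [-0.1055 -0.1434] z med/80/90 [0.054  0.056  0.0569] ang 2.0000002
scene 177 plate [-0.1001 -0.1479] z med/80/90 [0.0526 0.056  0.0573] ang 8.8
scene 216 plate [-0.1055 -0.0106] z med/80/90 [0.0523 0.0556 0.0566] ang 9.4
t 6.125 plate pos [-0.1561 -0.0044] 0.0375 F [1.  0.5 1. ] open 0.347
(-0.155, -0.006, 0.037, 0, 0) -> [-1.1 -1.6  0.5] [ 0.   -0.01 -0.02]
```

```bash
cat >> h.py <<'E'
from scipy.optimize import fsolve
def j5(px,py,z,L):
    g=w(px,py);rho=np.sqrt(g@g-.113**2);s,c=np.sin(np.radians(L)),np.cos(np.radians(L))
    f=lambda q:[.0227+.528*np.sin(q[0])+.408*np.sin(q[0]+q[1]+.2566)-rho+.29*s,.3052+.528*np.cos(q[0])+.408*np.cos(q[0]+q[1]+.2566)-z-.29*c]
    q=np.degrees(fsolve(f,[.6,1.9]));return 180-L-q.sum()
E
python3 - <<'E'
from h import *
for py in(.147,-.006,-.145):
  for px in(-.14,-.09,-.04,0,.04,.0785):print(py,px,[round(j5(px,py,.04,L),1) for L in(0,10,15,20,25,30,35)])
E
```

```text
0.147 -0.14 [np.float64(30.4), np.float64(14.1), np.float64(5.3), np.float64(-4.2), np.float64(-14.3), np.float64(-25.2), np.float64(-36.8)]
0.147 -0.09 [np.float64(35.4), np.float64(19.5), np.float64(11.0), np.float64(2.0), np.float64(-7.5), np.float64(-17.5), np.float64(-28.1)]
0.147 -0.04 [np.float64(40.4), np.float64(24.7), np.float64(16.3), np.float64(7.7), np.float64(-1.4), np.float64(-10.8), np.float64(-20.7)]
0.147 0 [np.float64(44.3), np.float64(28.7), np.float64(20.5), np.float64(12.0), np.float64(3.2), np.float64(-6.0), np.float64(-15.4)]
0.147 0.04 [np.float64(48.3), np.float64(32.7), np.float64(24.5), np.float64(16.2), np.float64(7.5), np.float64(-1.4), np.float64(-10.5)]
0.147 0.0785 [np.float64(52.2), np.float64(36.6), np.float64(28.5), np.float64(20.1), np.float64(11.6), np.float64(2.9), np.float64(-6.1)]
-0.006 -0.14 [np.float64(26.7), np.float64(10.0), np.float64(0.8), np.float64(-9.1), np.float64(-19.9), np.float64(-31.6), np.float64(-44.4)]
-0.006 -0.09 [np.float64(32.3), np.float64(16.2), np.float64(7.4), np.float64(-1.8), np.float64(-11.7), np.float64(-22.2), np
[... 708 characters left out ...]
.7)]
-0.145 -0.09 [np.float64(33.7), np.float64(17.7), np.float64(9.1), np.float64(0.0), np.float64(-9.7), np.float64(-19.9), np.float64(-30.8)]
-0.145 -0.04 [np.float64(38.9), np.float64(23.1), np.float64(14.8), np.float64(6.0), np.float64(-3.2), np.float64(-12.8), np.float64(-22.8)]
-0.145 0 [np.float64(42.9), np.float64(27.3), np.float64(19.0), np.float64(10.5), np.float64(1.6), np.float64(-7.6), np.float64(-17.2)]
-0.145 0.04 [np.float64(47.0), np.float64(31.4), np.float64(23.2), np.float64(14.8), np.float64(6.1), np.float64(-2.9), np.float64(-12.1)]
-0.145 0.0785 [np.float64(51.0), np.float64(35.3), np.float64(27.2), np.float64(18.9), np.float64(10.3), np.float64(1.5), np.float64(-7.5)]
```

apply_moves --rows '[{"x": -11, "y": -1, "z": 0, "rx": 0, "ry": 0, "rz": 0, "claw": 167}, {"x": -18, "y": -2, "z": 0, "rx": 0, "ry": 0, "rz": 0, "claw": 167}, {"x": -23, "y": -2, "z": 0, "rx": 0, "ry": 0, "rz": 0, "claw": 167}, {"x": -28, "y": -2, "z": 0, "rx": 0, "ry": 0, "rz": 0, "claw": 167}, {"x": -33, "y": -2, "z": 0, "rx": 0, "ry": 0, "rz": 0, "claw": 167}, {"x": -38, "y": -2, "z": 0, "rx": 0, "ry": 0, "rz": 0, "claw": 167}, {"x": -43, "y": -2, "z": 0, "rx": 0, "ry": 0, "rz": 0, "claw": 167}, {"x": -48, "y": -2, "z": 0, "rx": 0, "ry": 0, "rz": 0, "claw": 167}, {"x": -51, "y": -2, "z": 0, "rx": 0, "ry": 0, "rz": 0, "claw": 167}, {"x": -53, "y": -2, "z": 0, "rx": 0, "ry": 0, "rz": 0, "claw": 167}]'

```text
time_s: 7.38
position: [0.475, -0.0124, 0.0371]
tcp_rot: [[-0.998, 0.07, -0.0], [0.07, 0.998, 0.001], [0.0, 0.0, -1.0]]
force: [-0.9, 0.6, -0.4]
opening: 0.346
grasp_force: 0.0
```

```bash
python3 - <<'E'
from h import *
stems();plan((-.11,-.008,.1,0,0))
E
```

```text
top 186 plate [-0.0181  0.1494] z med/80/90 [0.0543 0.0566 0.0573] ang -2.5
top 186 plate [-0.1056 -0.1434] z med/80/90 [0.0539 0.0562 0.0576] ang 1.6000001
scene 182 plate [-0.1004 -0.1473] z med/80/90 [0.0527 0.0559 0.0572] ang 8.0
scene 227 plate [-0.0744 -0.0117] z med/80/90 [0.0558 0.0589 0.0601] ang 5.3
t 7.475 plate pos [-0.1018 -0.0072] 0.0371 F [ 0.1  0.6 -0.6] open 0.345
(-0.11, -0.008, 0.1, 0, 0) -> [  8.3  -0.8 -62.9] [ 0.   -0.   -0.03]
```

Stem 2 travelled about 30 mm and its tube rose 3.5 mm (52.3 to 55.8 mm), so it's the bad one. I'll lift off, turn the tool by 90° and grasp it.

apply_moves --rows '[{"x": 15, "y": 0, "z": -20, "rx": 0, "ry": 0, "rz": 0, "claw": 167}, {"x": 15, "y": 0, "z": -70, "rx": 0, "ry": 0, "rz": 1.5, "claw": 0}, {"x": 15, "y": 0, "z": -93, "rx": 0, "ry": 0, "rz": 3.2, "claw": 0}, {"x": 5, "y": 0, "z": -93, "rx": 0, "ry": 0, "rz": 4.9, "claw": 0}, {"x": -5, "y": 0, "z": -93, "rx": 0, "ry": 0, "rz": 6.6, "claw": 0}, {"x": -15, "y": 0, "z": -93, "rx": 0, "ry": 0, "rz": 8.3, "claw": 0}, {"x": -20, "y": 0, "z": -93, "rx": 0, "ry": 0, "rz": 10, "claw": 0}, {"x": -20, "y": 0, "z": -93, "rx": 0, "ry": 0, "rz": 11.7, "claw": 0}, {"x": -20, "y": 0, "z": -93, "rx": 0, "ry": 0, "rz": 13.4, "claw": 0}, {"x": -20, "y": 0, "z": -93, "rx": 0, "ry": 0, "rz": 15, "claw": 0}]'

```text
time_s: 8.72
position: [0.4942, -0.0137, 0.13]
tcp_rot: [[0.075, 0.997, -0.001], [0.997, -0.075, 0.001], [0.001, -0.001, -1.0]]
force: [-0.1, -0.2, -0.3]
opening: 0.997
grasp_force: 0.0
```

```bash
python3 - <<'E'
from h import *
stems();plan((-.08,-.008,.028,0,-90))
E
```

```text
top 175 plate [-0.0179  0.1515] z med/80/90 [0.0547 0.057  0.0586] ang 175.8
top 188 plate [-0.1056 -0.1432] z med/80/90 [0.0541 0.056  0.057 ] ang 2.0000002
scene 184 plate [-0.1008 -0.1477] z med/80/90 [0.0528 0.0555 0.0572] ang 8.3
scene 208 plate [-0.0728 -0.0111] z med/80/90 [0.0558 0.0588 0.0601] ang 3.8
t 8.825 plate pos [-0.0824 -0.0072] 0.13 F [ 0.5 -0.2  0.7] open 0.998
(-0.08, -0.008, 0.028, 0, -90) -> [ -0.8   2.5 102. ] [-0.01 -0.01 -0.03]
```

apply_moves --rows '[{"x": -1, "y": 2, "z": 50, "rx": 0, "ry": 0, "rz": 0, "claw": 0}, {"x": -1, "y": 2, "z": 85, "rx": 0, "ry": 0, "rz": 0, "claw": 0}, {"x": -1, "y": 2, "z": 102, "rx": 0, "ry": 0, "rz": 0, "claw": 0}, {"x": -1, "y": 2, "z": 102, "rx": 0, "ry": 0, "rz": 0, "claw": 120}, {"x": -1, "y": 2, "z": 102, "rx": 0, "ry": 0, "rz": 0, "claw": 255}, {"x": -1, "y": 2, "z": 102, "rx": 0, "ry": 0, "rz": 0, "claw": 255}, {"x": -1, "y": 2, "z": 102, "rx": 0, "ry": 0, "rz": 0, "claw": 255}, {"x": -1, "y": 2, "z": 102, "rx": 0, "ry": 0, "rz": 0, "claw": 255}, {"x": -1, "y": 2, "z": 102, "rx": 0, "ry": 0, "rz": 0, "claw": 255}]'

```text
time_s: 9.95
position: [0.4969, -0.015, 0.0284]
tcp_rot: [[0.069, 0.998, 0.0], [0.998, -0.069, 0.0], [0.0, 0.0, -1.0]]
force: [0.5, 0.2, 0.3]
opening: 0.404
grasp_force: 0.0
```

```bash
python3 - <<'E'
from h import *
k=pl(np.array([.489,-.3677]));print(k)
plan((-.08,-.008,.13,0,-90),(k[0],k[1],.15,0,-90),(k[0],k[1],.014,0,-90))
E
```

```text
[-0.0642329  -0.36075009]
t 9.95 plate pos [-0.0797 -0.0083] 0.0284 F [0.5 0.2 0.3] open 0.404
(-0.08, -0.008, 0.13, 0, -90) -> [   0.3   -0.3 -101.6] [ 0.   -0.   -0.03]
(np.float64(-0.06423290283742031), np.float64(-0.3607500855066822), 0.15, 0, -90) -> [-352.4   16.7 -121.8] [ 0.   -0.   -0.03]
(np.float64(-0.06423290283742031), np.float64(-0.3607500855066822), 0.014, 0, -90) -> [-352.4   16.6   14.2] [ 0.   -0.   -0.03]
```

apply_moves --rows '[{"x": 0, "y": 0, "z": 0, "rx": 0, "ry": 0, "rz": 0, "claw": 255}, {"x": 0, "y": 0, "z": 0, "rx": 0, "ry": 0, "rz": 0, "claw": 255}, {"x": 0, "y": 0, "z": 0, "rx": 0, "ry": 0, "rz": 0, "claw": 255}, {"x": 0, "y": 0, "z": -20, "rx": 0, "ry": 0, "rz": 0, "claw": 255}, {"x": 0, "y": 0, "z": -60, "rx": 0, "ry": 0, "rz": 0, "claw": 255}, {"x": -20, "y": 0, "z": -100, "rx": 0, "ry": 0, "rz": 0, "claw": 255}, {"x": -60, "y": 5, "z": -122, "rx": 0, "ry": 0, "rz": 0, "claw": 255}, {"x": -110, "y": 10, "z": -122, "rx": 0, "ry": 0, "rz": 0, "claw": 255}, {"x": -160, "y": 15, "z": -122, "rx": 0, "ry": 0, "rz": 0, "claw": 255}, {"x": -210, "y": 17, "z": -122, "rx": 0, "ry": 0, "rz": 0, "claw": 255}]'

```text
time_s: 11.2
position: [0.4982, -0.2266, 0.1492]
tcp_rot: [[0.069, 0.998, -0.002], [0.998, -0.069, 0.002], [0.002, -0.002, -1.0]]
force: [0.1, -0.1, -3.9]
opening: 0.311
grasp_force: 30.0
```

```bash
python3 - <<'E'
from h import *
k=pl(np.array([.489,-.3677]))
plan((k[0],k[1],.15,0,-90),(k[0],k[1],.015,0,-90))
E
```

```text
t 11.2 plate pos [-0.0644 -0.2194] 0.1492 F [ 0.1 -0.1 -3.9] open 0.311
(np.float64(-0.06423290283742031), np.float64(-0.3607500855066822), 0.15, 0, -90) -> [-141.4    0.6   -1. ] [-0.02 -0.02 -0.03]
(np.float64(-0.06423290283742031), np.float64(-0.3607500855066822), 0.015, 0, -90) -> [-141.6    0.9  134. ] [-0.02 -0.02 -0.03]
```

Stem 2 is held (30 N grip, 3.9 N weight). I'll move over the tray and lower it.

apply_moves --rows '[{"x": -50, "y": 0, "z": 0, "rx": 0, "ry": 0, "rz": 0, "claw": 255}, {"x": -100, "y": 0, "z": 0, "rx": 0, "ry": 0, "rz": 0, "claw": 255}, {"x": -132, "y": 1, "z": 0, "rx": 0, "ry": 0, "rz": 0, "claw": 255}, {"x": -142, "y": 1, "z": 15, "rx": 0, "ry": 0, "rz": 0, "claw": 255}, {"x": -142, "y": 1, "z": 50, "rx": 0, "ry": 0, "rz": 0, "claw": 255}, {"x": -142, "y": 1, "z": 85, "rx": 0, "ry": 0, "rz": 0, "claw": 255}, {"x": -142, "y": 1, "z": 112, "rx": 0, "ry": 0, "rz": 0, "claw": 255}, {"x": -142, "y": 1, "z": 125, "rx": 0, "ry": 0, "rz": 0, "claw": 255}, {"x": -142, "y": 1, "z": 129, "rx": 0, "ry": 0, "rz": 0, "claw": 255}, {"x": -142, "y": 1, "z": 132, "rx": 0, "ry": 0, "rz": 0, "claw": 255}]'

```text
time_s: 12.45
position: [0.4906, -0.3674, 0.0183]
tcp_rot: [[0.069, 0.998, 0.0], [0.998, -0.069, -0.0], [-0.0, 0.0, -1.0]]
force: [-0.7, -0.1, -3.8]
opening: 0.311
grasp_force: 30.0
```

apply_moves --rows '[{"x": 0, "y": 0, "z": 2, "rx": 0, "ry": 0, "rz": 0, "claw": 255}, {"x": 0, "y": 0, "z": 4, "rx": 0, "ry": 0, "rz": 0, "claw": 255}, {"x": 0, "y": 0, "z": 4, "rx": 0, "ry": 0, "rz": 0, "claw": 255}]'

```text
time_s: 12.82
position: [0.4901, -0.3674, 0.0142]
tcp_rot: [[0.07, 0.998, -0.0], [0.998, -0.07, 0.0], [0.0, -0.0, -1.0]]
force: [-0.2, -0.1, -4.2]
opening: 0.313
grasp_force: 30.0
```

apply_moves --rows '[{"x": 0, "y": 0, "z": 1.5, "rx": 0, "ry": 0, "rz": 0, "claw": 255}, {"x": 0, "y": 0, "z": 2.5, "rx": 0, "ry": 0, "rz": 0, "claw": 255}]'

```text
time_s: 13.08
position: [0.4903, -0.3676, 0.0131]
tcp_rot: [[0.07, 0.998, 0.0], [0.998, -0.07, -0.0], [-0.0, 0.0, -1.0]]
force: [-2.3, 3.1, 11.3]
opening: 0.316
grasp_force: 30.0
```

apply_moves --rows '[{"x": 0, "y": 0, "z": 0, "rx": 0, "ry": 0, "rz": 0, "claw": 160}, {"x": 0, "y": 0, "z": 0, "rx": 0, "ry": 0, "rz": 0, "claw": 110}, {"x": 0, "y": 0, "z": 0, "rx": 0, "ry": 0, "rz": 0, "claw": 80}, {"x": 0, "y": 0, "z": 0, "rx": 0, "ry": 0, "rz": 0, "claw": 80}, {"x": 0, "y": 0, "z": -10, "rx": 0, "ry": 0, "rz": 0, "claw": 80}, {"x": 0, "y": 0, "z": -50, "rx": 0, "ry": 0, "rz": 0, "claw": 80}, {"x": 0, "y": 0, "z": -110, "rx": 0, "ry": 0, "rz": 0, "claw": 80}, {"x": 30, "y": 0, "z": -135, "rx": 0, "ry": 0, "rz": -1.7, "claw": 167}]'

```text
time_s: 14.08
position: [0.4942, -0.3409, 0.1509]
tcp_rot: [[-0.111, 0.994, 0.006], [0.994, 0.111, -0.006], [-0.007, 0.005, -1.0]]
force: [0.5, 0.5, -0.1]
opening: 0.636
grasp_force: 0.0
```

```bash
python3 - <<'E'
from h import *
stems();p,d=capture("top");cv2.imwrite("pics/t3.png",cv2.resize(p[90:260,140:400],None,fx=3,fy=3)[:,:,::-1])
plan((-.152,-.145,.13,0,0),(-.152,-.145,.037,0,0))
E
```

```text
top 185 plate [-0.0181  0.1493] z med/80/90 [0.0543 0.0566 0.0575] ang -2.1999998
scene 178 plate [-0.1    -0.1481] z med/80/90 [0.0526 0.0556 0.057 ] ang 11.5
t 14.225 plate pos [-0.0623 -0.3299] 0.1486 F [ 0.4 -0.7  0.3] open 0.517
(-0.152, -0.145, 0.13, 0, 0) -> [197.8 -56.1  18.1] [ -0.     0.03 -13.33]
(-0.152, -0.145, 0.037, 0, 0) -> [198.  -56.3 111.1] [ -0.     0.03 -13.33]
```

View pics/t3.png

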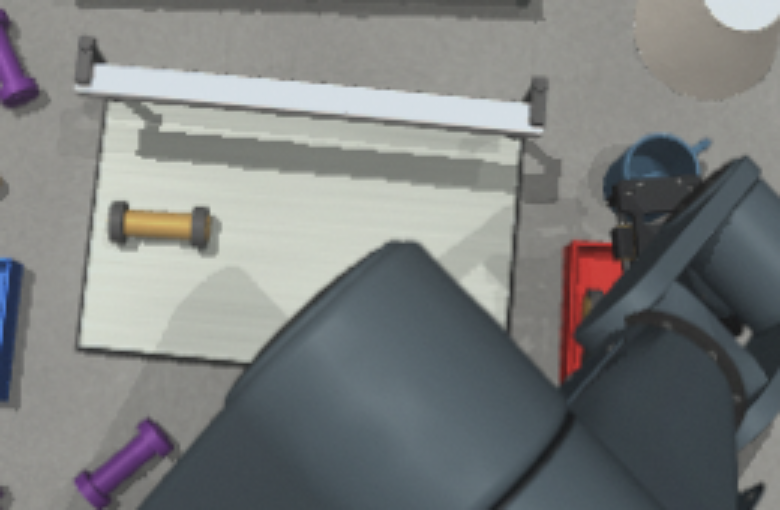

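The top view shows stem 1 on the plate near (160,225), stem 2 inside the red tray partly hidden by the arm, and the mug undisturbed. Next is stem 3.

apply_moves --rows '[{"x": 40, "y": -10, "z": 0, "rx": 0, "ry": 0, "rz": -1.7, "claw": 167}, {"x": 90, "y": -25, "z": 0, "rx": 0, "ry": 0, "rz": -3.4, "claw": 167}, {"x": 140, "y": -40, "z": 0, "rx": 0, "ry": 0, "rz": -5.1, "claw": 167}, {"x": 180, "y": -50, "z": 0, "rx": 0, "ry": 0, "rz": -6.8, "claw": 167}, {"x": 198, "y": -56, "z": 0, "rx": 0, "ry": 0, "rz": -8.5, "claw": 167}, {"x": 198, "y": -56, "z": 10, "rx": 0, "ry": 0, "rz": -10.2, "claw": 167}, {"x": 198, "y": -56, "z": 30, "rx": 0, "ry": 0, "rz": -11.9, "claw": 167}, {"x": 198, "y": -56, "z": 70, "rx": 0, "ry": 0, "rz": -13.3, "claw": 167}, {"x": 198, "y": -56, "z": 100, "rx": 0, "ry": 0, "rz": -13.3, "claw": 167}, {"x": 198, "y": -56, "z": 110, "rx": 0, "ry": 0, "rz": -13.3, "claw": 167}]'

```text
time_s: 15.48
position: [0.4139, -0.1464, 0.0344]
tcp_rot: [[-0.997, 0.072, -0.004], [0.072, 0.997, 0.003], [0.004, 0.003, -1.0]]
force: [-0.2, 0.7, 0.9]
opening: 0.343
grasp_force: 0.0
```

```bash
python3 - <<'E'
from h import *
print(read_state()["joint_positions"].round(1));stems();plan((-.129,-.144,.038,0,0),(-.09,-.144,.038,0,0),(-.03,-.144,.04,12,0))
E
```

```text
[ -34.1   37.3  116.6    0.    26.4 -120. ]
top 90 plate [-0.0179  0.1676] z med/80/90 [0.054  0.057  0.0584] ang 158.4
scene 190 plate [-0.1014 -0.1479] z med/80/90 [0.0523 0.056  0.057 ] ang 15.7
t 15.575 plate pos [-0.1533 -0.1451] 0.0354 F [-0.  -0.3 -0.4] open 0.344
(-0.129, -0.144, 0.038, 0, 0) -> [-24.3   1.2  -2.7] [ 0.02 -0.03 -0.04]
(-0.09, -0.144, 0.038, 0, 0) -> [-63.3   1.4  -2.8] [ 0.02 -0.03 -0.04]
(-0.03, -0.144, 0.04, 12, 0) -> [-123.3    1.6   -5. ] [ 0.01 -2.03 -0.05]
```

apply_moves --rows '[{"x": -12, "y": 1, "z": -3, "rx": 0, "ry": 0, "rz": 0, "claw": 167}, {"x": -21, "y": 1, "z": -3, "rx": 0, "ry": 0, "rz": 0, "claw": 167}, {"x": -28, "y": 1, "z": -3, "rx": 0, "ry": 0, "rz": 0, "claw": 167}, {"x": -36, "y": 1, "z": -3, "rx": 0, "ry": 0, "rz": 0, "claw": 167}, {"x": -44, "y": 1, "z": -3, "rx": 0, "ry": -0.3, "rz": 0, "claw": 167}, {"x": -52, "y": 1, "z": -3, "rx": 0, "ry": -0.6, "rz": 0, "claw": 167}, {"x": -60, "y": 1, "z": -3, "rx": 0, "ry": -0.9, "rz": 0, "claw": 167}, {"x": -68, "y": 1, "z": -3, "rx": 0, "ry": -1.2, "rz": 0, "claw": 167}, {"x": -76, "y": 1, "z": -3, "rx": 0, "ry": -1.5, "rz": 0, "claw": 167}, {"x": -84, "y": 1, "z": -3, "rx": 0, "ry": -1.7, "rz": 0, "claw": 167}]'

```text
time_s: 16.82
position: [0.4986, -0.1513, 0.0394]
tcp_rot: [[-0.982, 0.07, 0.177], [0.069, 0.998, -0.011], [-0.177, 0.001, -0.984]]
force: [-0.4, 0.5, 1.3]
opening: 0.346
grasp_force: 0.1
```

```bash
python3 - <<'E'
from h import *
print(read_state()["joint_positions"].round(1));stems();plan((.0,-.144,.04,18,0),(.03,-.144,.04,22,0),(.0785,-.144,.04,25,0))
E
```

```text
[ -32.1   38.   112.5   13.6   21.  -130.4]
scene 161 plate [-0.0413 -0.1507] z med/80/90 [0.0536 0.056  0.0568] ang 3.8999999
t 16.925 plate pos [-0.0683 -0.1445] 0.0395 F [ 0.3 -0.2  0.5] open 0.348
(0.0, -0.144, 0.04, 18, 0) -> [-67.3   0.8  11.6] [-0.01 -1.3  -0.04]
(0.03, -0.144, 0.04, 22, 0) -> [-96.8   0.9  16.9] [-0.01 -1.96 -0.04]
(0.0785, -0.144, 0.04, 25, 0) -> [-144.6    1.1   25.5] [-0.01 -2.46 -0.04]
```

apply_moves --rows '[{"x": -8, "y": 0, "z": 1.4, "rx": 0, "ry": -0.15, "rz": 0, "claw": 167}, {"x": -16, "y": 0, "z": 2.8, "rx": 0, "ry": -0.3, "rz": 0, "claw": 167}, {"x": -24, "y": 0, "z": 4.2, "rx": 0, "ry": -0.45, "rz": 0, "claw": 167}, {"x": -32, "y": 0, "z": 5.6, "rx": 0, "ry": -0.6, "rz": 0, "claw": 167}, {"x": -40, "y": 1, "z": 7, "rx": 0, "ry": -0.75, "rz": 0, "claw": 167}, {"x": -48, "y": 1, "z": 8.4, "rx": 0, "ry": -0.9, "rz": 0, "claw": 167}, {"x": -56, "y": 1, "z": 9.8, "rx": 0, "ry": -1.1, "rz": 0, "claw": 167}, {"x": -64, "y": 1, "z": 11.2, "rx": 0, "ry": -1.3, "rz": 0, "claw": 167}, {"x": -72, "y": 1, "z": 12.6, "rx": 0, "ry": -1.45, "rz": 0, "claw": 167}, {"x": -80, "y": 1, "z": 14, "rx": 0, "ry": -1.6, "rz": 0, "claw": 167}]'

```text
time_s: 18.18
position: [0.5806, -0.1562, 0.0399]
tcp_rot: [[-0.938, 0.07, 0.338], [0.066, 0.998, -0.023], [-0.339, 0.0, -0.941]]
force: [0.8, 0.1, -0.4]
opening: 0.343
grasp_force: 0.1
```

```bash
python3 - <<'E'
from h import *
print(read_state()["joint_positions"].round(1));stems();plan((.05,-.144,.04,24,0),(.0785,-.144,.04,25,0))
E
```

```text
[ -30.2   40.5  108.3   33.3   15.8 -147.2]
top 109 plate [ 0.041  -0.1455] z med/80/90 [0.0547 0.0571 0.0581] ang 0.70000005
scene 194 plate [ 0.0459 -0.1499] z med/80/90 [0.0518 0.0555 0.0567] ang 4.1000004
t 18.275 plate pos [ 0.0134 -0.1438] 0.0399 F [ 0.7 -0.8 -0.4] open 0.344
(0.05, -0.144, 0.04, 24, 0) -> [-34.4  -0.1  12.3] [-0.01 -0.69 -0.03]
(0.0785, -0.144, 0.04, 25, 0) -> [-61.3   0.   22. ] [-0.01 -0.86 -0.03]
```

apply_moves --rows '[{"x": -7, "y": 0, "z": 2.5, "rx": 0, "ry": -0.15, "rz": 0, "claw": 167}, {"x": -14, "y": 0, "z": 5, "rx": 0, "ry": -0.3, "rz": 0, "claw": 167}, {"x": -21, "y": 0, "z": 7.5, "rx": 0, "ry": -0.45, "rz": 0, "claw": 167}, {"x": -28, "y": 0, "z": 10, "rx": 0, "ry": -0.6, "rz": 0, "claw": 167}, {"x": -35, "y": 0, "z": 12.5, "rx": 0, "ry": -0.7, "rz": 0, "claw": 167}, {"x": -41, "y": 0, "z": 14.7, "rx": 0, "ry": -0.8, "rz": 0, "claw": 167}, {"x": -46, "y": 0, "z": 16.5, "rx": 0, "ry": -0.86, "rz": 0, "claw": 167}, {"x": -50, "y": 0, "z": 18, "rx": 0, "ry": -0.86, "rz": 0, "claw": 167}, {"x": -53, "y": 0, "z": 19, "rx": 0, "ry": -0.86, "rz": 0, "claw": 167}, {"x": -56, "y": 0, "z": 20, "rx": 0, "ry": -0.86, "rz": 0, "claw": 167}]'

```text
time_s: 19.52
position: [0.6395, -0.1603, 0.04]
tcp_rot: [[-0.905, 0.07, 0.42], [0.063, 0.998, -0.029], [-0.421, 0.0, -0.907]]
force: [0.2, 0.4, 0.1]
opening: 0.343
grasp_force: 0.1
```

```bash
python3 - <<'E'
from h import *
print(read_state()["joint_positions"].round(1));stems();plan((.0785,-.144,.04,25,0))
E
```

```text
[ -28.5   42.7  103.6   43.6   14.7 -155.1]
top 128 plate [ 0.0987 -0.147 ] z med/80/90 [0.0545 0.0568 0.0578] ang 1.5000002Traceback (most recent call last):
  File "<stdin>", line 2, in <module>
  File "h.py", line 34, in stems
    t=(P[:,2]>.03)&(P[:,2]<.07);print(n,a,"plate",k.round(4),"z med/80/90",np.percentile(P[t,2],[50,80,90]).round(4),"ang",np.degrees(np.arctan2(ax[0],ax[1])).round(1)-3.8)
                                                                           ~~~~~~~~~~~~~^^^^^^^^^^^^^^^^^^^
    return _quantile_unchecked(
        a, q, axis, out, overwrite_input, method, keepdims, weights)
    return _ureduce(a,
                    func=_quantile_ureduce_func,
    ...<5 lines>...
                    overwrite_input=overwrite_input,
                    method=method)
    r = func(a, **kwargs)
    result = _quantile(arr,
                       quantiles=q,
    ...<2 lines>...
                       out=out,
                       weights=wgt)
    slices_having_nans = np.isnan(arr[-1, ...])
                                  ~~~^^^^^^^^^
IndexError: index -1 is out of bounds for axis 0 with size 0
```

apply_moves --rows '[{"x": -1.8, "y": 0, "z": 0.8, "rx": 0, "ry": 0, "rz": 0, "claw": 167}, {"x": -3.6, "y": 0, "z": 1.7, "rx": 0, "ry": 0, "rz": 0, "claw": 167}, {"x": -5, "y": 0, "z": 2.3, "rx": 0, "ry": 0, "rz": 0, "claw": 167}, {"x": -6.3, "y": 0, "z": 2.9, "rx": 0, "ry": 0, "rz": 0, "claw": 167}, {"x": -6.8, "y": 0, "z": 3.2, "rx": 0, "ry": 0, "rz": 0, "claw": 167}, {"x": -6.8, "y": 0, "z": 3.2, "rx": 0, "ry": 0, "rz": 0, "claw": 167}]'

```text
time_s: 20.38
position: [0.6454, -0.1607, 0.0397]
tcp_rot: [[-0.905, 0.07, 0.419], [0.064, 0.998, -0.029], [-0.42, 0.001, -0.908]]
force: [-7.7, -0.3, 4.1]
opening: 0.344
grasp_force: 3.5
```

```bash
sed -i 's/if abs(k\[0\])<.15 and/if ((P[:,2]>.03)\&(P[:,2]<.07)).sum()>20 and abs(k[0])<.15 and/' h.py; python3 - <<'E'
from h import *
plan((.0785,-.144,.04,25,0));stems()
E
```

```text
t 20.375 plate pos [ 0.0781 -0.1438] 0.0397 F [-7.7 -0.3  4.1] open 0.344
(0.0785, -0.144, 0.04, 25, 0) -> [-0.5 -0.2 -0.1] [-0.01 -0.03 -0.03]
top 98 plate [ 0.1035 -0.1487] z med/80/90 [0.0549 0.0569 0.0574] ang -0.20000005
scene 234 plate [ 0.1042 -0.152 ] z med/80/90 [0.0526 0.0556 0.0566] ang 8.2
scene 42 plate [ 0.1051 -0.0936] z med/80/90 [0.0476 0.0544 0.0556] ang 71.5
```

Stem 3 is pressed against the rail: 7.7 N push, and both views put it at x of about 0.10. I'll back off gently.

apply_moves --rows '[{"x": 1, "y": 0, "z": -0.5, "rx": 0, "ry": 0, "rz": 0, "claw": 167}, {"x": 4, "y": 0, "z": -2, "rx": 0, "ry": 0, "rz": 0, "claw": 167}, {"x": 12, "y": 0, "z": -5.5, "rx": 0, "ry": 0, "rz": 0, "claw": 167}, {"x": 30, "y": 0, "z": -14, "rx": 0, "ry": 0.5, "rz": 0, "claw": 167}, {"x": 60, "y": 0, "z": -28, "rx": 0, "ry": 1.5, "rz": 0, "claw": 167}, {"x": 75, "y": 0, "z": -75, "rx": 0, "ry": 3, "rz": 0, "claw": 167}, {"x": 70, "y": 0, "z": -110, "rx": 0, "ry": 4.1, "rz": 0, "claw": 167}]'

```text
time_s: 21.35
position: [0.5357, -0.153, 0.1113]
tcp_rot: [[-0.998, 0.07, 0.0], [0.07, 0.998, 0.0], [-0.0, 0.0, -1.0]]
force: [1.3, -0.6, -1.0]
opening: 0.345
grasp_force: 0.0
```

```bash
python3 - <<'E'
from h import *
stems();plan((-.065,.149,.13,0,0),(-.065,.149,.038,0,0));print(read_state()["joint_positions"].round(1))
E
```

```text
top 182 plate [-0.0179  0.1488] z med/80/90 [0.0543 0.0567 0.0581] ang -1.5
scene 225 plate [ 0.1042 -0.1523] z med/80/90 [0.0531 0.056  0.0571] ang 8.599999
scene 45 plate [ 0.1043 -0.0941] z med/80/90 [0.0477 0.0557 0.0581] ang 71.399994
t 21.45 plate pos [-0.0254 -0.1449] 0.1144 F [0.1 0.2 0.7] open 0.348
(-0.065, 0.149, 0.13, 0, 0) -> [ 40.  293.8 -17.3] [-0.04  0.15 -0.02]
(-0.065, 0.149, 0.038, 0, 0) -> [ 41.4 294.2  74.6] [-0.04  0.15 -0.02]
[ -27.4   33.8   97.2    0.2   48.1 -113.6]
```

apply_moves --rows '[{"x": 20, "y": 50, "z": -16, "rx": 0, "ry": 0, "rz": 0, "claw": 167}, {"x": 41, "y": 105, "z": -16, "rx": 0, "ry": 0.1, "rz": 0, "claw": 167}, {"x": 41, "y": 160, "z": -16, "rx": 0, "ry": 0.1, "rz": 0, "claw": 167}, {"x": 41, "y": 215, "z": -16, "rx": 0, "ry": 0.1, "rz": 0, "claw": 167}, {"x": 41, "y": 265, "z": -16, "rx": 0, "ry": 0.1, "rz": 0, "claw": 167}, {"x": 41, "y": 294, "z": -10, "rx": 0, "ry": 0.1, "rz": 0, "claw": 167}, {"x": 41, "y": 294, "z": 30, "rx": 0, "ry": 0.1, "rz": 0, "claw": 167}, {"x": 41, "y": 294, "z": 65, "rx": 0, "ry": 0.1, "rz": 0, "claw": 167}, {"x": 41, "y": 294, "z": 75, "rx": 0, "ry": 0.1, "rz": 0, "claw": 167}, {"x": 41, "y": 294, "z": 75, "rx": 0, "ry": 0.1, "rz": 0, "claw": 167}]'

```text
time_s: 22.7
position: [0.5169, 0.1429, 0.0345]
tcp_rot: [[-0.998, 0.07, -0.006], [0.07, 0.998, 0.001], [0.006, 0.001, -1.0]]
force: [-0.2, 0.5, 0.0]
opening: 0.344
grasp_force: 0.0
```

```bash
python3 - <<'E'
from h import *
plan((-.042,.148,.039,0,0),(0,.148,.04,18,0),(.04,.148,.04,22,0),(.0785,.148,.04,25,0));print(read_state()["joint_positions"].round(1))
E
```

```text
t 22.7 plate pos [-0.0703  0.1506] 0.0345 F [-0.2  0.5  0. ] open 0.344
(-0.042, 0.148, 0.039, 0, 0) -> [-28.2  -2.5  -4.7] [ 0.01 -0.06 -0.03]
(0, 0.148, 0.04, 18, 0) -> [-70.2  -2.4  -5.9] [ 0.   -3.06 -0.03]
(0.04, 0.148, 0.04, 22, 0) -> [-110.2   -2.2   -6.2] [-0.   -3.73 -0.03]
(0.0785, 0.148, 0.04, 25, 0) -> [-148.7   -2.1   -6.4] [-0.   -4.23 -0.03]
[ 3.500e+00  4.050e+01  1.025e+02  1.000e-01  3.730e+01 -8.260e+01]
```

apply_moves --rows '[{"x": -14, "y": -2, "z": -5, "rx": 0, "ry": -0.3, "rz": 0, "claw": 167}, {"x": -23, "y": -2, "z": -5, "rx": 0, "ry": -0.7, "rz": 0, "claw": 167}, {"x": -30, "y": -2, "z": -5, "rx": 0, "ry": -1.1, "rz": 0, "claw": 167}, {"x": -38, "y": -2, "z": -5, "rx": 0, "ry": -1.5, "rz": 0, "claw": 167}, {"x": -46, "y": -2, "z": -5, "rx": 0, "ry": -1.9, "rz": 0, "claw": 167}, {"x": -54, "y": -2, "z": -5, "rx": 0, "ry": -2.3, "rz": 0, "claw": 167}, {"x": -62, "y": -2, "z": -6, "rx": 0, "ry": -2.6, "rz": 0, "claw": 167}, {"x": -70, "y": -2, "z": -6, "rx": 0, "ry": -2.9, "rz": 0, "claw": 167}, {"x": -78, "y": -2, "z": -6, "rx": 0, "ry": -3.1, "rz": 0, "claw": 167}, {"x": -86, "y": -2, "z": -6, "rx": 0, "ry": -3.3, "rz": 0, "claw": 167}]'

```text
time_s: 23.95
position: [0.6041, 0.1349, 0.0414]
tcp_rot: [[-0.939, 0.07, 0.336], [0.066, 0.998, -0.023], [-0.337, 0.001, -0.942]]
force: [-0.5, 0.5, 0.0]
opening: 0.339
grasp_force: 0.0
```

```bash
python3 - <<'E'
from h import *
plan((.0785,.148,.04,25,0));print(read_state()["joint_positions"].round(1));stems()
E
```

```text
t 23.95 plate pos [0.0173 0.1484] 0.0414 F [-0.5  0.5  0. ] open 0.339
(0.0785, 0.148, 0.04, 25, 0) -> [-57.2  -0.2  21.9] [-0.01 -0.89 -0.03]
[  3.5  41.  105.2  -9.9  14.5 -73.3]
top 172 plate [ 0.0985 -0.1478] z med/80/90 [0.0539 0.0562 0.0574] ang -0.5
top 105 plate [0.0456 0.1542] z med/80/90 [0.0552 0.0573 0.0582] ang 176.09999
scene 225 plate [ 0.1042 -0.1524] z med/80/90 [0.0526 0.0557 0.0564] ang 8.3
scene 46 plate [ 0.104  -0.0941] z med/80/90 [0.0484 0.0544 0.0563] ang 72.6
scene 297 plate [0.0492 0.147 ] z med/80/90 [0.0529 0.0557 0.0568] ang 0.29999995
```

apply_moves --rows '[{"x": -7, "y": 0, "z": 2.7, "rx": 0, "ry": -0.15, "rz": 0, "claw": 167}, {"x": -14, "y": 0, "z": 5.4, "rx": 0, "ry": -0.3, "rz": 0, "claw": 167}, {"x": -21, "y": 0, "z": 8, "rx": 0, "ry": -0.45, "rz": 0, "claw": 167}, {"x": -28, "y": 0, "z": 10.7, "rx": 0, "ry": -0.6, "rz": 0, "claw": 167}, {"x": -35, "y": 0, "z": 13.4, "rx": 0, "ry": -0.75, "rz": 0, "claw": 167}, {"x": -41, "y": 0, "z": 15.7, "rx": 0, "ry": -0.87, "rz": 0, "claw": 167}, {"x": -46, "y": 0, "z": 17.6, "rx": 0, "ry": -0.87, "rz": 0, "claw": 167}, {"x": -50, "y": 0, "z": 19.1, "rx": 0, "ry": -0.87, "rz": 0, "claw": 167}, {"x": -53, "y": 0, "z": 20.3, "rx": 0, "ry": -0.87, "rz": 0, "claw": 167}, {"x": -55, "y": 0, "z": 21, "rx": 0, "ry": -0.87, "rz": 0, "claw": 167}]'

```text
time_s: 25.3
position: [0.6618, 0.1308, 0.0393]
tcp_rot: [[-0.906, 0.07, 0.417], [0.063, 0.998, -0.029], [-0.418, 0.0, -0.908]]
force: [-1.2, -0.5, -0.1]
opening: 0.347
grasp_force: 0.6
```

```bash
python3 - <<'E'
from h import *
plan((.0785,.148,.04,25,0));stems()
E
```

```text
t 25.3 plate pos [0.0751 0.1482] 0.0393 F [-1.2 -0.5 -0.1] open 0.347
(0.0785, 0.148, 0.04, 25, 0) -> [-3.4 -0.1  0.8] [-0.01 -0.04 -0.03]
top 118 plate [0.1016 0.1545] z med/80/90 [0.0552 0.0572 0.0582] ang -1.0999999
top 172 plate [ 0.0985 -0.1478] z med/80/90 [0.054  0.0562 0.0575] ang -0.5
scene 225 plate [ 0.1042 -0.1523] z med/80/90 [0.0529 0.0557 0.0572] ang 8.599999
scene 46 plate [ 0.104  -0.0941] z med/80/90 [0.0483 0.0556 0.057 ] ang 72.6
scene 320 plate [0.1028 0.1484] z med/80/90 [0.0527 0.0557 0.0565] ang 0.50000024
```

apply_moves --rows '[{"x": -1.5, "y": 0, "z": 0.7, "rx": 0, "ry": 0, "rz": 0, "claw": 167}, {"x": -3, "y": 0, "z": 1.2, "rx": 0, "ry": 0, "rz": 0, "claw": 167}, {"x": -4, "y": 0, "z": 1.7, "rx": 0, "ry": 0, "rz": 0, "claw": 167}, {"x": -4, "y": 0, "z": 1.7, "rx": 0, "ry": 0, "rz": 0, "claw": 167}]'

```text
time_s: 25.9
position: [0.6642, 0.131, 0.0391]
tcp_rot: [[-0.907, 0.069, 0.415], [0.063, 0.998, -0.029], [-0.416, 0.0, -0.909]]
force: [-5.7, 2.2, 4.8]
opening: 0.349
grasp_force: 3.2
```

Contact is firm (about 6 N). I'll retreat and check everything.

apply_moves --rows '[{"x": 1, "y": 0, "z": -0.5, "rx": 0, "ry": 0, "rz": 0, "claw": 167}, {"x": 4, "y": 0, "z": -2, "rx": 0, "ry": 0, "rz": 0, "claw": 167}, {"x": 12, "y": 0, "z": -5.5, "rx": 0, "ry": 0, "rz": 0, "claw": 167}, {"x": 30, "y": 0, "z": -14, "rx": 0, "ry": 0.5, "rz": 0, "claw": 167}, {"x": 60, "y": 0, "z": -28, "rx": 0, "ry": 1.5, "rz": 0, "claw": 167}, {"x": 75, "y": 0, "z": -75, "rx": 0, "ry": 3, "rz": 0, "claw": 167}, {"x": 80, "y": 40, "z": -130, "rx": 0, "ry": 4.1, "rz": 0, "claw": 167}, {"x": 100, "y": 90, "z": -150, "rx": 0, "ry": 4.1, "rz": 0, "claw": 167}, {"x": 120, "y": 140, "z": -150, "rx": 0, "ry": 4.1, "rz": 0, "claw": 167}, {"x": 140, "y": 190, "z": -150, "rx": 0, "ry": 4.1, "rz": 0, "claw": 167}]'

```text
time_s: 27.15
position: [0.4898, 0.3346, 0.1176]
tcp_rot: [[-0.997, 0.071, 0.005], [0.071, 0.998, 0.0], [-0.005, 0.001, -1.0]]
force: [0.1, 0.3, -0.1]
opening: 0.345
grasp_force: 0.0
```

```bash
python3 - <<'E'
from h import *
stems();a,_=capture("scene");b,d=capture("top")
H=hsv(b);br=(H[...,0]>10)&(H[...,0]<30)&(H[...,1]>90)&(H[...,2]>80)
for q,n in blobs(br,40):
    c=onz("top",[q.mean(0)],.035)[0];print(n,c.round(3),np.median(deproj("top",q,d[q[:,1],q[:,0]])[:,2]).round(4))
x=np.hstack([cv2.resize(a[140:320,100:340],(400,300)),cv2.resize(b[80:260,160:400],(400,300))]);cv2.imwrite("pics/end.png",x[:,:,::-1])
E
```

```text
top 170 plate [0.0982 0.1535] z med/80/90 [0.0545 0.0569 0.058 ] ang -0.29999995
top 171 plate [ 0.0985 -0.1476] z med/80/90 [0.0544 0.0562 0.0575] ang -0.5
scene 226 plate [ 0.1041 -0.1524] z med/80/90 [0.0531 0.0557 0.0571] ang 5.0
scene 45 plate [ 0.104  -0.0939] z med/80/90 [0.0473 0.0543 0.0566] ang 72.7
scene 312 plate [0.104  0.1483] z med/80/90 [0.053  0.0557 0.0569] ang 2.8
147 [ 1.002 -0.838  0.035] -0.4196
2375 [ 0.676 -0.766  0.035] 0.1583
169 [0.689 0.137 0.035] 0.0542
172 [ 0.669 -0.168  0.035] 0.0544
98 [0.616 0.333 0.035] 0.04
4505 [ 0.29  -0.865  0.035] -0.5898
162 [ 0.567 -0.541  0.035] 0.1027
190 [ 0.491 -0.368  0.035] 0.0419
197 [ 0.344 -0.315  0.035] 0.0236
```

View pics/end.png

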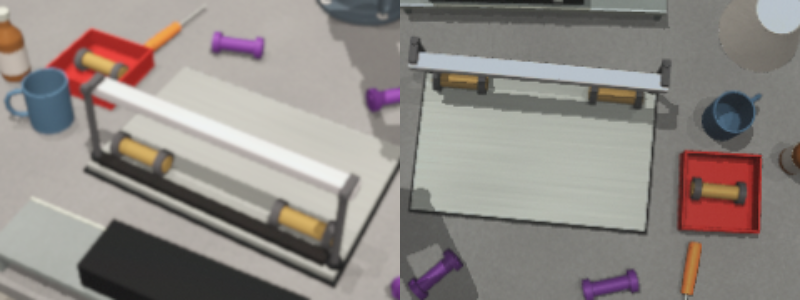

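The final views show both true stems at the rail, (145,152) and (300,220) in the left half, and the bad one in the red tray at (718,190) in the right half. The bystanders are undisturbed and the arm is clear, so I'm handing in.

```bash
python3 -c "
from rig import *
print(hand_in())"
```

```text
the job is handed in; nothing more can be done
None
```

I handed the job in at about 27 s: the middle stem was the off-centre one (its tube rose 3.5 mm) and lies in the red tray; the other two were rolled snug against the far rail, and no verdict came back.

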